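# Tip over the giant pastels and stack them in the storage tray

### The job

Put the giant pastels away. First lay every standing stick down on the slatted laying board: slide its foot against the board's low front edge and push high so that it tips over that edge and lies on its side, until all of them lie on the board. Then stack them along the grooves of the storage tray as a pyramid: the three dark sticks side by side in the three grooves at the bottom, and the pale ones, however many there are, saddled in the gaps above them (two in the second layer, a third on top of those two), and leave the spray can and the brush jar undisturbed.

Things in the scene. Friction and masses are not known exactly. Their poses are not given: they have to be found in the camera images.
- dark1_mid (a point): Middle of the dark blue giant pastel, a solid round stick 46 mm in diameter and 66 mm long with a white paper sleeve round its middle, about 0.16 kg; the point is on its axis, 33 mm from each end. z is the stick's own axis: upright while it stands on end (point 33 mm above the table), level once it lies on its side. One of the three dark sticks, always there.
- dark2_mid (a point): Middle of the dark wine-red giant pastel, a solid round stick 46 mm in diameter and 66 mm long with a white paper sleeve round its middle, about 0.16 kg; the point is on its axis, 33 mm from each end. z is the stick's own axis: upright while it stands on end (point 33 mm above the table), level once it lies on its side. One of the three dark sticks, always there.
- dark3_mid (a point): Middle of the dark green giant pastel, a solid round stick 46 mm in diameter and 66 mm long with a white paper sleeve round its middle, about 0.16 kg; the point is on its axis, 33 mm from each end. z is the stick's own axis: upright while it stands on end (point 33 mm above the table), level once it lies on its side. One of the three dark sticks, always there.
- pale1_mid (a point): Middle of the pale yellow giant pastel, a solid round stick 46 mm in diameter and 66 mm long with a white paper sleeve round its middle, about 0.16 kg; the point is on its axis, 33 mm from each end. z is the stick's own axis: upright while it stands on end (point 33 mm above the table), level once it lies on its side. One of the pale sticks, of which one, two or three are there.
- pale2_mid (a point): Middle of the pale pink giant pastel, a solid round stick 46 mm in diameter and 66 mm long with a white paper sleeve round its middle, about 0.16 kg; the point is on its axis, 33 mm from each end. z is the stick's own axis: upright while it stands on end (point 33 mm above the table), level once it lies on its side. One of the pale sticks, of which one, two or three are there.
- pale3_mid (a point): Middle of the pale sky-blue giant pastel, a solid round stick 46 mm in diameter and 66 mm long with a white paper sleeve round its middle, about 0.16 kg; the point is on its axis, 33 mm from each end. z is the stick's own axis: upright while it stands on end (point 33 mm above the table), level once it lies on its side. One of the pale sticks, of which one, two or three are there.
- board: Slatted wooden laying board, fixed flat on the table, 150 mm (x) by 460 mm (y), deck 6 mm thick. Origin at the centre of its underside; x points from its front edge (the long edge nearer the robot) to its back, y along it. Its plain square front edge at x = -75 mm, 6 mm high, is the stop for the sticks' feet. A back rail 18 mm high stands at x = 63 to 75 mm.
- board_edge (a point): Middle of the top corner of the board's front edge, 6 mm above the table; axes as the board's. From here the sticks stand on the table at x = -27 to -57 mm (their axes). A stick whose foot is against the edge goes over by itself once it leans past about 50 degrees; it then lies along x with its middle at about x = 15 to 35 mm.
- lanes (a point): Middle of the deck's upper face, 75 mm behind the front edge; axes as the board's. Seven laths along x, 12 mm wide, 5 mm proud of the deck, from x = -49 to 63 mm, at y = 0, +-72, +-144 and +-216 mm make six lanes with centres at y = +-36, +-108 and +-180 mm. Each stick stands in front of its own lane, within 6 mm sideways. A stick lying in a lane has its axis 29 mm above the table.
- tray: Open wooden storage tray, fixed on the table, 176 mm (x) by 166 mm (y), floor 8 mm thick. Origin at the centre of its underside; its grooves run along its x. Side walls (+-y) are 45 mm high over the table with inside faces at y = +-73 mm; end walls (+-x) only 22 mm high with inside faces at x = +-80 mm.
- tray_floor (a point): Centre of the tray floor's upper face, 8 mm above the table; axes as the tray's. Two laths along x, 18 mm wide, 4 mm proud, at y = +-24 mm leave three grooves with centres at y = -48, 0 and 48 mm, a stick each: axis 31 mm above the table. Saddled between two of them a stick lies at y = +-24 mm, axis about 70 mm above the table; one on top of two such at y = 0, about 109 mm.
- fixative: Fixative spray can, white and blue with a red cap, 52 mm in diameter and 155 mm high, standing behind the laying board; origin at the centre of its foot. Leave it alone.
- brush_jar: Blue ceramic jar of brushes and blending stumps, 72 mm in diameter, 95 mm high (about 210 mm with the brushes), standing between the storage tray and the robot; origin at the centre of its foot. Leave it alone.
There are look-alikes about, which are no part of the job. There is more than one size of the part that bears dark1_mid; the job needs the larger.

How it is judged:
On the way, in this order (a step that is already met when the one before it is completed fails the run):
1. all the sticks that are there lie on their sides on the laying board, at the same time (angle between each of dark1_mid, dark2_mid, dark3_mid, pale1_mid, pale2_mid, pale3_mid's own z axis and vertical above 1.42 rad and x of dark1_mid in the frame of board_edge between -0.012 and 0.115 m and y of dark1_mid in the frame of board_edge between -0.225 and 0.225 m and z of dark1_mid in the frame of board_edge between 0.018 and 0.033 m and x of dark2_mid in the frame of board_edge between -0.012 and 0.115 m and y of dark2_mid in the frame of board_edge between -0.225 and 0.225 m and z of dark2_mid in the frame of board_edge between 0.018 and 0.033 m and x of dark3_mid in the frame of board_edge between -0.012 and 0.115 m and y of dark3_mid in the frame of board_edge between -0.225 and 0.225 m and z of dark3_mid in the frame of board_edge between 0.018 and 0.033 m and x of pale1_mid in the frame of board_edge between -0.012 and 0.115 m and y of pale1_mid in the frame of board_edge between -0.225 and 0.225 m and z of pale1_mid in the frame of board_edge between 0.018 and 0.033 m and x of pale2_mid in the frame of board_edge between -0.012 and 0.115 m and y of pale2_mid in the frame of board_edge between -0.225 and 0.225 m and z of pale2_mid in the frame of board_edge between 0.018 and 0.033 m and x of pale3_mid in the frame of board_edge between -0.012 and 0.115 m and y of pale3_mid in the frame of board_edge between -0.225 and 0.225 m and z of pale3_mid in the frame of board_edge between 0.018 and 0.033 m), for 0.2 s.
2. the three dark sticks lie side by side in the grooves of the storage tray (angle between each of dark1_mid, dark2_mid, dark3_mid's own z axis and vertical above 1.42 rad and angle between the z axis of each of dark1_mid, dark2_mid, dark3_mid and the x axis of tray_floor, either way round below 0.2 rad and linear speed of each of dark1, dark2, dark3 below 0.02 m/s and x of dark1_mid in the frame of tray_floor between -0.035 and 0.035 m and y of dark1_mid in the frame of tray_floor between -0.058 and 0.058 m and z of dark1_mid in the frame of tray_floor between 0.019 and 0.027 m and x of dark2_mid in the frame of tray_floor between -0.035 and 0.035 m and y of dark2_mid in the frame of tray_floor between -0.058 and 0.058 m and z of dark2_mid in the frame of tray_floor between 0.019 and 0.027 m and x of dark3_mid in the frame of tray_floor between -0.035 and 0.035 m and y of dark3_mid in the frame of tray_floor between -0.058 and 0.058 m and z of dark3_mid in the frame of tray_floor between 0.019 and 0.027 m), for 0.2 s.
At the end, for the whole second after the job is handed in: The dark sticks lie on the tray floor (axis 19-27 mm above it), the pale ones saddled in layer two (56-67 mm) or three (93-107 mm), all within 35 mm of the tray's middle lengthwise and 58 mm sideways, within 0.15 rad of level and 0.2 rad of the grooves, at rest (all of step 2 and angle between each of pale1_mid, pale2_mid, pale3_mid's own z axis and vertical above 1.42 rad and angle between the z axis of each of pale1_mid, pale2_mid, pale3_mid and the x axis of tray_floor, either way round below 0.2 rad and linear speed of each of pale1, pale2, pale3 below 0.02 m/s and x of pale1_mid in the frame of tray_floor between -0.035 and 0.035 m and y of pale1_mid in the frame of tray_floor between -0.058 and 0.058 m and (z of pale1_mid in the frame of tray_floor between 0.056 and 0.067 m or z of pale1_mid in the frame of tray_floor between 0.093 and 0.107 m) and x of pale2_mid in the frame of tray_floor between -0.035 and 0.035 m and y of pale2_mid in the frame of tray_floor between -0.058 and 0.058 m and (z of pale2_mid in the frame of tray_floor between 0.056 and 0.067 m or z of pale2_mid in the frame of tray_floor between 0.093 and 0.107 m) and x of pale3_mid in the frame of tray_floor between -0.035 and 0.035 m and y of pale3_mid in the frame of tray_floor between -0.058 and 0.058 m and (z of pale3_mid in the frame of tray_floor between 0.056 and 0.067 m or z of pale3_mid in the frame of tray_floor between 0.093 and 0.107 m)); the robot touches nothing.
It fails at once if the spray can is shoved more than 3 cm or tipped (distance of fixative from where it was at the start of the episode above 0.03 m or angle between fixative's own z axis and vertical above 0.5 rad).
It fails at once if the brush jar is shoved more than 3 cm or tipped (distance of brush_jar from where it was at the start of the episode above 0.03 m or angle between brush_jar's own z axis and vertical above 0.5 rad).
Of pale1, pale2, pale3 only 1 to 3 are there at a start; the rules pass over those that are not, and their reading is None.
At some moment in a run one of dark1, dark2, dark3, pale1, pale2, pale3 may be knocked a few centimetres aside while the robot is not near it.
Once in a run the grip may slacken for a moment while it holds something.
It also fails if it takes over 210 s, if anything falls off the work surface, if the arm or the gripper's body presses on something with over 40 N, if the wrist force passes 120 N, or if a joint passes its speed limit or range.

### The arm

A 6-joint arm with a two-finger parallel gripper is mounted at the origin on the work surface. World frame = base frame: x ahead of the robot, y to its left, z up, the work surface at z = 0. Lengths are in m, angles in rad, forces in N, time in s.
With the tool pointing down it reaches from about 0.25 to 0.725 m from the base axis. Payload 4 kg.
Tool frame: the origin (TCP) lies midway between the tips of the shut fingers; the grasp point (between the pads) lies 19 mm behind it (bot.grip_point_offset is the distance from the TCP to the grasp point, in m); z points along the fingers, y is the line along which they close (so a half turn about z gives the same grasp; the last joint's range is limited). The gripper opens to 85 mm and grips with 20 to 120 N. Pads are 22 mm wide; open, the fingers measure 114 mm over their backs; the gripper's body (76 mm by 85 mm) begins 54 mm behind the grasp point. The pads swing forward as they close: fully open they stand 13 mm farther back than shut.
Start: joints at [-1.155, 0.241, 0.005, 1.335, 0, 1.571], TCP at [0.202, -0.457, 0.231] pointing down, gripper open.
Joint ranges: [-2.72, 2.72], [-1.05, 1.87], [-1.09, 1.28], [-1.99, 2.15], [-1.42, 1.44], [-3.14, 3.14]. Speed limits (rad/s): [2.79, 2.79, 3.14, 3.14, 3.14, 3.14].

### API

Orientations are given as a unit quaternion [x, y, z, w].
In Python, from workcell import bot gives the robot as it stands.
- The arm moves only by the tool step_arm, never from a script. Its argument "targets" is text: rows parted by semicolons, each of 7 numbers parted by spaces: the opening, from -1 (shut) to 1 (fully open), so that 0 is half open, then the shift along the world's x, y, z normalised to -1 to 1, where 1 is 0.5 m, then the turn, a rotation vector about the world's x, y, z normalised to -1 to 1, where 1 is pi/4 rad. In form: gripper x y z wx wy wz; .... A call has 1 to 10 rows; each row is the pose to reach, as a shift and turn from the pose commanded when the call began; what a row does not reach only later rows make up. A row lasts 1/12 s, in which the tool goes at most 41.7 mm and 7.16 degrees, less where a joint would pass 70% of its speed; a pose out of reach is approached as far as the arm can. A call with a number of a shift or a turn outside -1 to 1 is refused whole. A call with a gripper value outside its range is refused whole. The fingers move at their own pace and stop on an object; the grip force is fixed at half the most. Time passes only in rows, so rows that repeat a pose let the fingers close. It gives the time, the measured TCP pose, the force, the opening and the grip force at its end, in the units of the state.
- bot.get_obs(): the state, without advancing time (a new reading comes with each control period).
- bot.camera(name): name is "side" or "top"; returns the picture (420x560x3 uint8, red, green, blue); there is no depth.
- bot.camera_info(name): a dict with "vertical_fov" (degrees; the focal length in pixels is half the picture's height over the tangent of half this angle, whatever the lens; pixels are square), "cx", "cy" (the principal point, pixels), "pose" (4x4, takes a point from camera to world coordinates). Camera axes: x right, y up, looking along -z (the intrinsics and any distortion apply to the point x, -y, -z); pixel columns grow to the right and rows downward; lengths in m; the calibration is good to about 2 mm. A picture is of the moment at which its call begins. camera_info takes no time and is no camera call.
- bot.job_done(): hands the job in; it is judged then, once.
The state is a dict: "clock": time; "joint_pos": joint angles; "joint_vel": joint speeds; "tau": joint torques, N m; "eef_pos": TCP position; "tool_rot": TCP orientation; "ft_force": force on the tool from outside, world axes, zero at the start; "ft_torque": the same for the moment, N m; "grip_width": finger opening in m; "grasp_force": force on a finger pad.
Only numpy, scipy, OpenCV 4.12 (cv2) and the standard library are available. Lean on these libraries where they do the work, as an engineer would, in place of code of your own. Each camera call takes 0.05 s, during which the arm holds its last target. There are 200 camera calls.

## Working session

There is one attempt and no reset: what is moved stays moved. The work goes in short steps, Python scripts to look and compute and a tool call to move; the robot and the scene stay as the last step left them, time stands still between calls to the robot, and variables do not carry over. Pictures are saved under pics/ and viewed, at most 14 in all, crops included, and the job is handed in when it is done.

Besides the shell and the picture viewer there is one more tool, called after "Emit:" as a command line: name --argument value ..., lists and objects as JSON in quotes. step_arm: Moves the arm, as the interface text tells. Scaled input: -1 to 1 covers 0.5 m each way for a shift and pi/4 rad each way for a turn. Its arguments: {"type":"object","properties":{"targets":{"type":"string"}},"required":["targets"]}

```bash
ls; mkdir -p pics
cat > h.py <<'E'
import numpy as np, cv2
from workcell import bot
def K(n):
    i=bot.camera_info(n); f=210/np.tan(np.radians(i["vertical_fov"]/2)); return i,f
def px2w(n,u,v,z):
    i,f=K(n); P=np.array(i["pose"]); d=P[:3,:3]@np.array([(u-i["cx"])/f,-(v-i["cy"])/f,-1]); o=P[:3,3]
    return o+d*(z-o[2])/d[2]
def w2px(n,p):
    i,f=K(n); P=np.array(i["pose"]); c=P[:3,:3].T@(np.array(p)-P[:3,3]); return i["cx"]+f*c[0]/-c[2], i["cy"]-f*c[1]/-c[2]
def snap(n,name,crop=None,s=1):
    im=bot.camera(n)[:,:,::-1]
    cv2.imwrite(f"pics/{name}_full.png",im)
    if crop: im=im[crop[1]:crop[3],crop[0]:crop[2]]
    im=cv2.resize(im,None,fx=s,fy=s,interpolation=cv2.INTER_CUBIC); cv2.imwrite(f"pics/{name}.png",im)
E
python3 - <<'E'
from h import *
for n in("top","side"):
    print(n,bot.camera_info(n)); snap(n,n+"0",None,1.4)
print(bot.get_obs())
E
```

```text
pics
top {'vertical_fov': 53.42951722372172, 'cx': 279.72649189157255, 'cy': 208.5999969729135, 'pose': array([[ 0.01105048,  0.98229824, -0.18699747,  0.37640216],
       [-0.99984711,  0.01338899,  0.01124715,  0.03613437],
       [ 0.01355176,  0.18684459,  0.98229601,  1.12347249],
       [ 0.        ,  0.        ,  0.        ,  1.        ]])}
side {'vertical_fov': 48.84001245163293, 'cx': 277.3132851581535, 'cy': 206.09252422185804, 'pose': array([[-9.61697026e-01,  1.88144771e-01, -1.99349883e-01,
         3.31718146e-01],
       [-2.74114534e-01, -6.59472158e-01,  6.99969782e-01,
         7.93763737e-01],
       [ 2.29956768e-04,  7.27803558e-01,  6.85785629e-01,
         8.00506477e-01],
       [ 0.00000000e+00,  0.00000000e+00,  0.00000000e+00,
         1.00000000e+00]])}
{'clock': 0.1, 'joint_pos': array([-1.15501026e+00,  2.41340796e-01,  3.86757813e-03,  1.33516843e+00,
        5.48484193e-06,  1.57081673e+00]), 'joint_vel': array([-1.01429299e-03, -1.97397921e-03,  2.18028975e-03,  2.92712100e-05,
       -2.49480460e-04, -7.92417379e-04]), 'tau': array([ 4.08192818e-04, -3.73138368e+01,  2.53009540e+01,  1.08680935e-02,
       -3.46833005e-06,  3.25777464e-06]), 'eef_pos': array([ 0.20173445, -0.45689687,  0.23050367]), 'tool_rot': array([ 9.78469651e-01,  2.06388688e-01, -1.87761593e-04, -9.03356734e-04]), 'ft_force': array([-0.13235938,  0.39762131,  0.5438803 ]), 'ft_torque': array([ 0.01167793, -0.00564367, -0.0854287 ]), 'grasp_force': 0.0, 'grip_width': 0.08538555683131407}
```

View pics/top0.png

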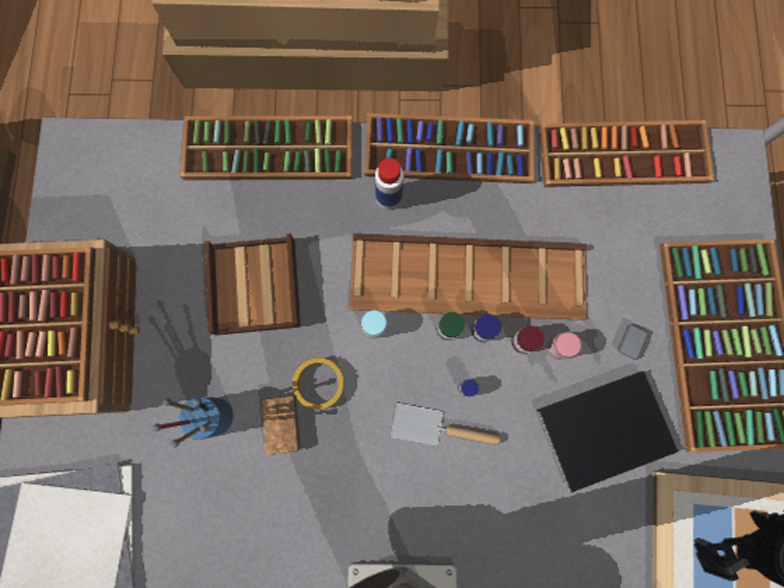

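View pics/side0.png

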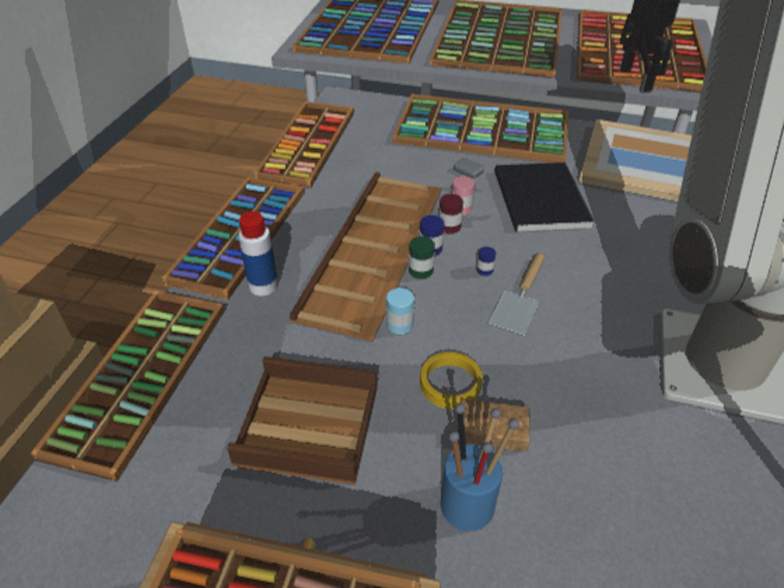

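Run:
```python
from h import *
im=cv2.imread("pics/top0_full.png")
cv2.imwrite("pics/c1.png",cv2.resize(im[160:260,240:430],None,fx=4.2,fy=4.2,interpolation=cv2.INTER_CUBIC)[:, :798])
cv2.imwrite("pics/c2.png",cv2.resize(im[160:245,140:220],None,fx=7,fy=7,interpolation=cv2.INTER_CUBIC))
```

```text
(no output)
```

View pics/c1.png

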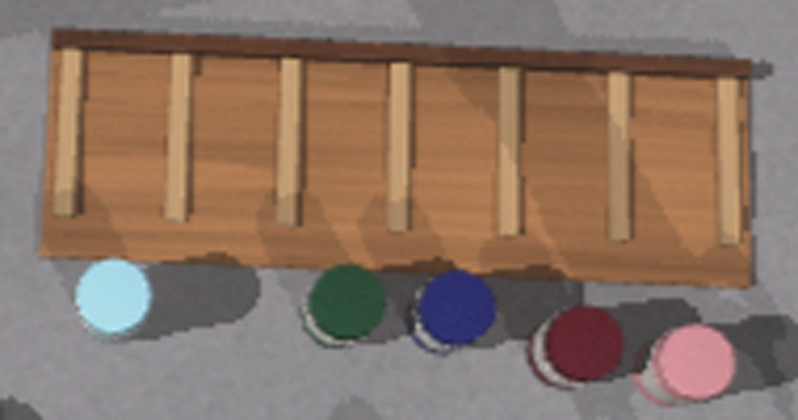

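View pics/c2.png

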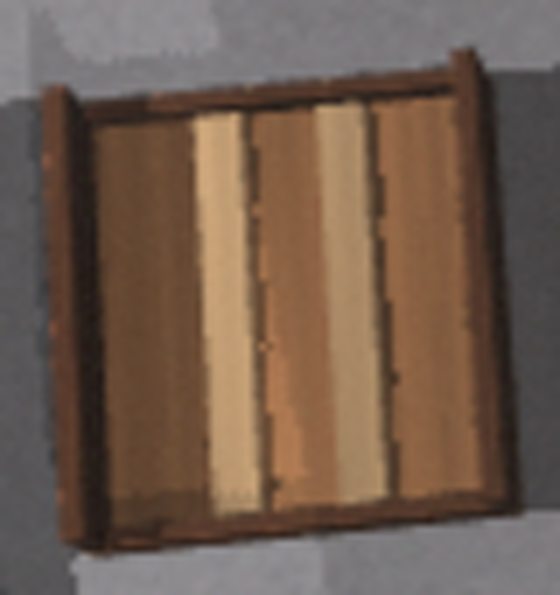

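Run:
```python
from h import *
b=lambda u,v,z: px2w("top",240+u/4.2,160+v/4.2,z)
t=lambda u,v,z: px2w("top",140+u/7,160+v/7,z)
np.set_printoptions(precision=4,suppress=True)
def fit(A,B):
    A=np.array(A);B=np.array(B)[:,:2];a=A.mean(0);c=B.mean(0)
    z=((B-c)@[1,1j])@np.conj((A-a)@[1,1j]); th=np.angle(z)
    R=np.array([[np.cos(th),-np.sin(th)],[np.sin(th),np.cos(th)]]); o=c-R@a
    print("o",o,"th",th,"res",(B-(A@R.T+o))@R); return o,R
A=[(-.075,.23),(-.075,-.23),(.075,.23),(.075,-.23)];B=[b(42,257,.006),b(750,287,.006),b(53,30,.018),b(750,62,.018)]
us=[(65,215),(177,219),(289,226),(399,231),(509,236),(620,241),(729,244)]
for i,u in enumerate(us): A.append((-.049,.216-.072*i));B.append(b(*u,.011))
o,R=fit(A,B)
S=dict(sky=(114,296),green=(346,302),blue=(457,307),wine=(583,343),pink=(695,361))
for k,u in S.items():
    p=b(*u,.066); l=R.T@(p[:2]-o); print(k,p,"board_edge",l[0]+.075,l[1])
fit([(-.08,.024),(.08,.024),(-.08,-.024),(.08,-.024),(-.088,.083),(-.088,-.083)],[t(240,512,.012),t(222,113,.012),t(362,500,.012),t(345,103,.012),t(85,550,.022),t(515,512,.022)])
print("can foot?",px2w("top",389/1.4,170/1.4,.155),"jar",px2w("side",470/1.4,500/1.4,.03))
```

```text
o [ 0.6214 -0.1276] th -0.03126340692983693 res [[-0.0003 -0.0012]
 [ 0.0004  0.001 ]
 [-0.0018 -0.0008]
 [-0.0024  0.0022]
 [ 0.001  -0.0008]
 [ 0.0016 -0.0011]
 [ 0.0002 -0.0015]
 [ 0.0001 -0.0006]
 [ 0.      0.0003]
 [-0.      0.0004]
 [ 0.0011  0.0018]]
sky [0.5204 0.0555 0.066 ] board_edge -0.0316811722946153 0.17990348388969288
green [ 0.5186 -0.0857  0.066 ] board_edge -0.029125347526805553 0.03869993864777955
blue [ 0.5164 -0.1533  0.066 ] board_edge -0.0292064541028947 -0.028989799702446518
wine [ 0.4953 -0.2296  0.066 ] board_edge -0.04784029901105531 -0.10584039920833974
pink [ 0.4852 -0.2973  0.066 ] board_edge -0.055815130960872636 -0.17390162991805863
o [0.5979 0.2886] th 0.10235710316526535 res [[ 0.0015 -0.    ]
 [-0.0005 -0.    ]
 [ 0.002   0.0015]
 [-0.0006 -0.0001]
 [-0.0012 -0.0026]
 [-0.0013  0.0013]]
can foot? [0.779  0.0321 0.155 ] jar [0.3455 0.3605 0.03  ]
```

Emit:
step_arm --targets "-1 .36 .8 0 0 0 .9;-1 .36 .8 0 0 0 .9;-1 .36 .8 0 0 0 .9;-1 .36 .8 0 0 0 .9;-1 .36 .8 0 0 0 .9;-1 .36 .8 0 0 0 .9;-1 .36 .8 0 0 0 .9;-1 .36 .8 0 0 0 .9;-1 .36 .8 0 0 0 .9;-1 .36 .8 0 0 0 .9"

```text
clock: 0.93
eef_pos: [0.373, -0.0754, 0.2312]
tool_rot: [0.847, 0.532, -0.0, 0.0]
ft_force: [0.5, -0.9, -0.1]
grip_width: -0.0004
grasp_force: 0.0
```

Emit:
step_arm --targets "-1 .16 .228 -.1 0 0 .532;-1 .16 .228 -.2 0 0 .532;-1 .16 .228 -.3 0 0 .532;-1 .16 .228 -.38 0 0 .532;-1 .16 .228 -.421 0 0 .532;-1 .16 .228 -.421 0 0 .532;-1 .16 .228 -.421 0 0 .532"

```text
clock: 1.52
eef_pos: [0.4498, 0.0377, 0.0159]
tool_rot: [0.717, 0.697, -0.003, -0.002]
ft_force: [-0.2, 0.9, 0.2]
grip_width: -0.0002
grasp_force: 0.0
```

Run:
```python
from h import *
snap("side","s1",(230,100,430,260),4)
print(bot.get_obs()["joint_pos"])
```

```text
[ 8.33469905e-02  3.75588817e-01 -4.41513651e-01  7.63666710e-01
  6.25685194e-04  1.68243992e+00]
```

View pics/s1.png

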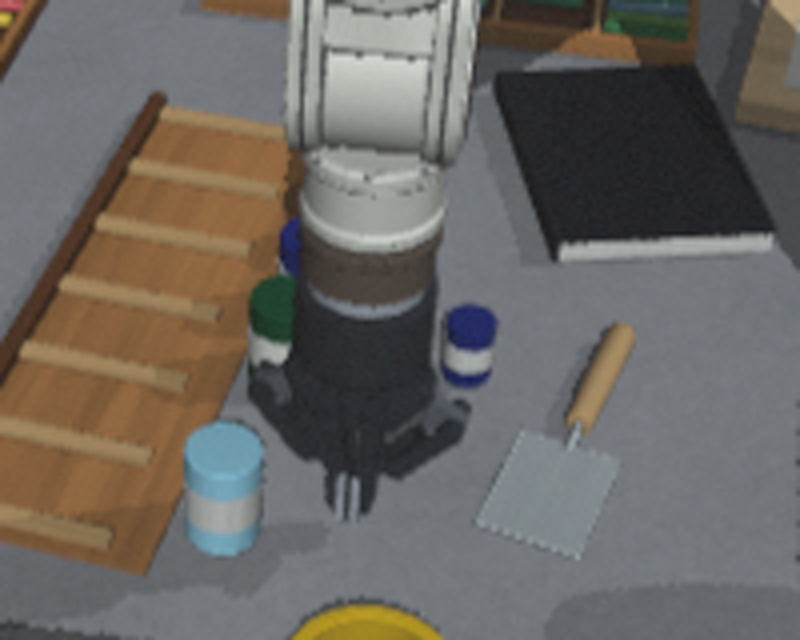

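Emit:
step_arm --targets "-1 0 0 .06 0 0 .25;-1 0 0 .06 0 0 .5;-1 0 0 .06 0 0 .75;-1 0 0 .06 0 0 1;-1 0 0 .06 0 0 1;-1 0 0 .06 0 0 1;-1 0 0 .06 0 0 1;-1 0 0 .06 0 0 1"

```text
clock: 2.23
eef_pos: [0.4531, 0.0363, 0.0517]
tool_rot: [0.397, 0.918, 0.0, 0.0]
ft_force: [-0.0, -0.4, 0.2]
grip_width: 0.0005
grasp_force: 0.0
```

Emit:
step_arm --targets "-1 0 0 0 0 0 .25;-1 0 0 0 0 0 .5;-1 0 0 0 0 0 .75;-1 0 0 0 0 0 1;-1 0 0 0 0 0 1;-1 0 0 0 0 0 1;-1 0 0 -.06 0 0 1;-1 0 0 -.06 0 0 1;-1 0 0 -.06 0 0 1"

```text
clock: 2.98
eef_pos: [0.4512, 0.0363, 0.0203]
tool_rot: [0.016, 1.0, -0.0, -0.002]
ft_force: [0.2, -0.1, 1.3]
grip_width: -0.0002
grasp_force: 0.0
```

Emit:
step_arm --targets "-1 .02 .041 0 0 0 0;-1 .05 .041 0 0 0 0;-1 .06 .041 0 0 0 0;-1 .07 .041 0 0 0 0;-1 .08 .041 0 0 0 0;-1 .087 .041 0 0 0 0;-1 .087 .041 0 0 0 0;-1 .07 .041 .03 0 0 0;-1 .07 .041 .07 0 0 0;-1 .07 .041 .07 0 0 0"

```text
clock: 3.82
eef_pos: [0.4896, 0.057, 0.0587]
tool_rot: [0.015, 1.0, 0.0, 0.002]
ft_force: [1.7, 0.5, -0.4]
grip_width: -0.0003
grasp_force: 0.0
```

Emit:
step_arm --targets "-1 .01 0 0 0 0 0;-1 .025 0 0 0 0 0;-1 .04 0 0 0 0 0;-1 .055 -.001 0 0 0 0;-1 .07 -.002 0 0 0 0;-1 .085 -.003 0 0 0 0;-1 .1 -.003 0 0 0 0;-1 .115 -.003 0 0 0 0;-1 .125 -.003 0 0 0 0;-1 .125 -.003 0 0 0 0"

```text
clock: 4.65
eef_pos: [0.5524, 0.0555, 0.0556]
tool_rot: [0.015, 1.0, 0.0, 0.001]
ft_force: [0.2, -0.2, 0.4]
grip_width: 0.0001
grasp_force: 0.0
```

Run:
```python
from h import *
snap("side","s2",(230,100,430,260),4)
```

```text
(no output)
```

View pics/s2.png

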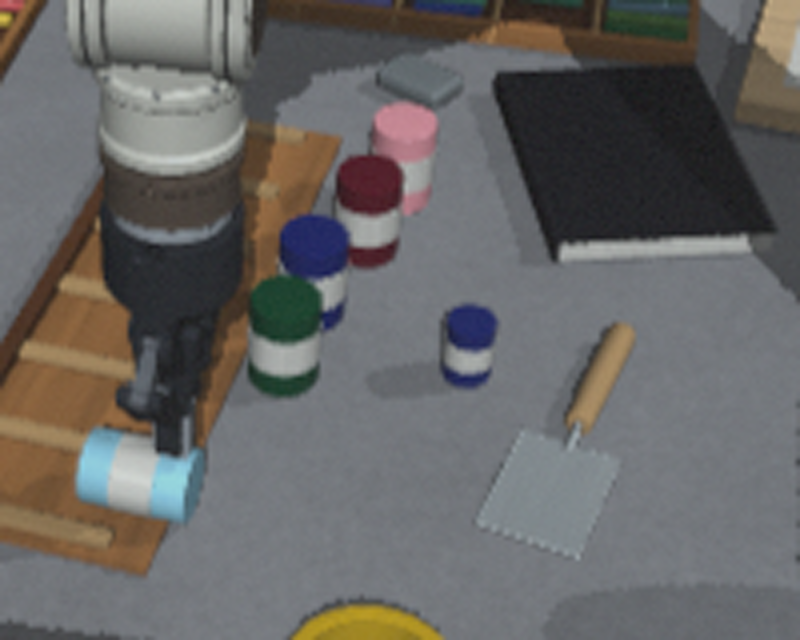

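Emit:
step_arm --targets "-1 -.08 0 .04 0 0 0;-1 -.16 0 .06 0 0 0;-1 -.2 -.05 .06 0 0 0;-1 -.2 -.13 .04 0 0 0;-1 -.2 -.2 .02 0 0 0;-1 -.2 -.28 0 0 0 0;-1 -.2 -.28 -.04 0 0 0;-1 -.2 -.28 -.071 0 0 0;-1 -.2 -.28 -.071 0 0 0;-1 -.2 -.28 -.071 0 0 0"

```text
clock: 5.53
eef_pos: [0.4487, -0.0843, 0.0192]
tool_rot: [0.015, 1.0, 0.0, -0.002]
ft_force: [-0.1, -0.3, -0.3]
grip_width: 0.0002
grasp_force: 0.0
```

Emit:
step_arm --targets "-1 .03 0 0 0 0 0;-1 .045 0 0 0 0 0;-1 .055 0 0 0 0 0;-1 .065 0 0 0 0 0;-1 .075 0 0 0 0 0;-1 .08 0 0 0 0 0;-1 .08 0 0 0 0 0;-1 .06 0 .03 0 0 0;-1 .06 0 .07 0 0 0;-1 .06 0 .07 0 0 0"

```text
clock: 6.37
eef_pos: [0.482, -0.0848, 0.0581]
tool_rot: [0.015, 1.0, -0.0, 0.002]
ft_force: [1.9, -0.7, 0.8]
grip_width: 0.0001
grasp_force: 0.0
```

Emit:
step_arm --targets "-1 .01 0 0 0 0 0;-1 .025 0 0 0 0 0;-1 .04 0 0 0 0 0;-1 .055 -.001 0 0 0 0;-1 .07 -.002 0 0 0 0;-1 .085 -.003 0 0 0 0;-1 .1 -.003 0 0 0 0;-1 .115 -.003 0 0 0 0;-1 .125 -.003 0 0 0 0;-1 .125 -.003 0 0 0 0"

```text
clock: 7.2
eef_pos: [0.5461, -0.0861, 0.056]
tool_rot: [0.015, 1.0, -0.0, 0.002]
ft_force: [0.1, -0.6, 0.9]
grip_width: 0.0001
grasp_force: 0.0
```

Emit:
step_arm --targets "-1 -.07 0 .04 0 0 0;-1 -.14 0 .06 0 0 0;-1 -.172 -.05 .06 0 0 0;-1 -.172 -.1 .04 0 0 0;-1 -.172 -.134 .02 0 0 0;-1 -.172 -.134 0 0 0 0;-1 -.172 -.134 -.04 0 0 0;-1 -.172 -.134 -.071 0 0 0;-1 -.172 -.134 -.071 0 0 0;-1 -.172 -.134 -.071 0 0 0"

```text
clock: 8.03
eef_pos: [0.4558, -0.1526, 0.0186]
tool_rot: [0.015, 1.0, 0.001, -0.002]
ft_force: [-0.7, 0.2, 1.0]
grip_width: -0.0002
grasp_force: 0.0
```

Emit:
step_arm --targets "-1 .015 0 0 0 0 0;-1 .025 0 0 0 0 0;-1 .035 0 0 0 0 0;-1 .045 0 0 0 0 0;-1 .055 0 0 0 0 0;-1 .06 0 0 0 0 0;-1 .06 0 0 0 0 0;-1 .04 0 .03 0 0 0;-1 .04 0 .07 0 0 0;-1 .04 0 .07 0 0 0"

```text
clock: 8.87
eef_pos: [0.4787, -0.1536, 0.0577]
tool_rot: [0.015, 1.0, -0.001, 0.002]
ft_force: [1.2, -0.8, 0.0]
grip_width: 0.0001
grasp_force: 0.0
```

Emit:
step_arm --targets "-1 .01 0 0 0 0 0;-1 .025 0 0 0 0 0;-1 .04 0 0 0 0 0;-1 .055 -.001 0 0 0 0;-1 .07 -.002 0 0 0 0;-1 .085 -.003 0 0 0 0;-1 .1 -.003 0 0 0 0;-1 .115 -.003 0 0 0 0;-1 .125 -.003 0 0 0 0;-1 .125 -.003 0 0 0 0"

```text
clock: 9.7
eef_pos: [0.5439, -0.1551, 0.0566]
tool_rot: [0.015, 1.0, -0.001, 0.004]
ft_force: [1.2, 0.3, 7.8]
grip_width: 0.0002
grasp_force: 3.3
```

Run:
```python
from h import *
snap("side","s3",(230,80,430,240),4)
```

```text
(no output)
```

View pics/s3.png

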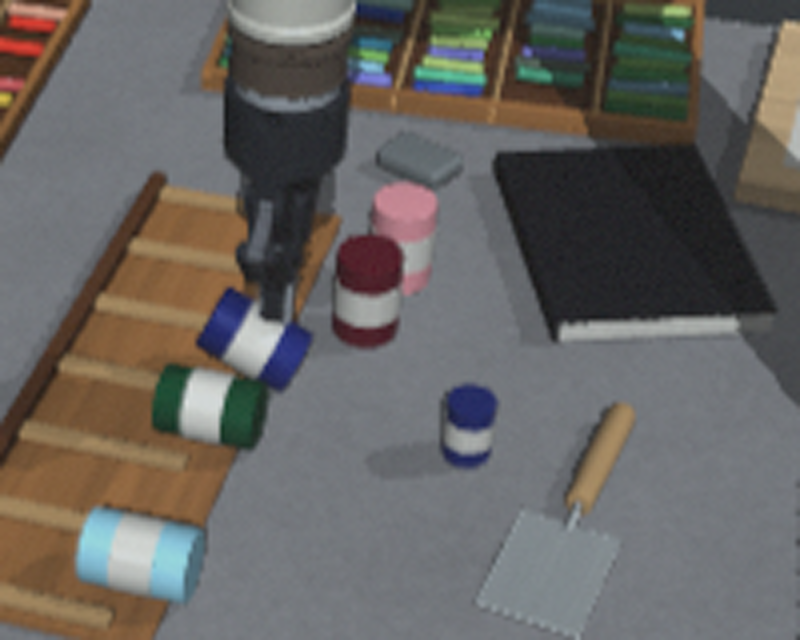

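Emit:
step_arm --targets "-1 0 0 .06 0 0 0;-1 -.03 0 .1 0 0 0;-1 -.1 0 .1 0 0 0;-1 -.18 -.05 .1 0 0 0;-1 -.23 -.1 .1 0 0 0;-1 -.23 -.148 .1 0 0 0;-1 -.23 -.148 .1 0 0 0;-1 -.23 -.148 .1 0 0 0"

```text
clock: 10.42
eef_pos: [0.4251, -0.2297, 0.1048]
tool_rot: [0.016, 1.0, -0.0, 0.001]
ft_force: [0.9, -0.1, 0.5]
grip_width: -0.0001
grasp_force: 0.0
```

Run:
```python
from h import *
snap("top","t3",(240,160,430,260),4.2)
```

```text
(no output)
```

View pics/t3.png

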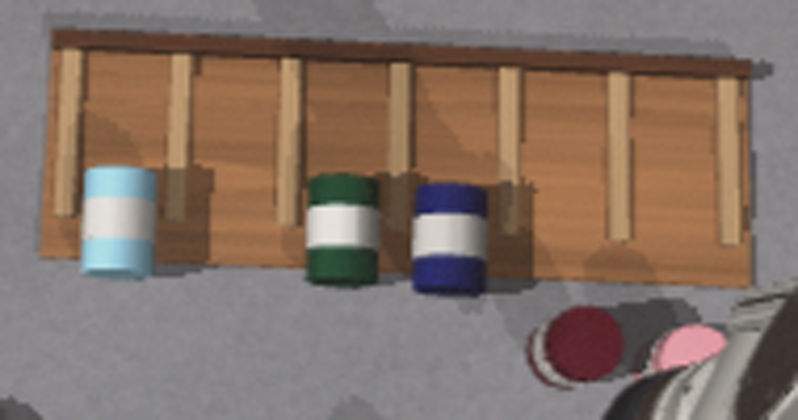

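Emit:
step_arm --targets "-1 0 0 -.08 0 0 0;-1 0 0 -.15 0 0 0;-1 0 0 -.17 0 0 0;-1 .03 0 -.17 0 0 0;-1 .055 0 -.17 0 0 0;-1 .068 0 -.17 0 0 0;-1 .08 -.001 -.17 0 0 0;-1 .092 -.002 -.17 0 0 0;-1 .104 -.003 -.17 0 0 0;-1 .112 -.004 -.17 0 0 0"

```text
clock: 11.3
eef_pos: [0.481, -0.2304, 0.0201]
tool_rot: [0.015, 1.0, -0.0, 0.0]
ft_force: [-0.9, -0.7, -0.4]
grip_width: 0.0003
grasp_force: 0.3
```

Emit:
step_arm --targets "-1 .006 0 0 0 0 0;-1 .012 0 0 0 0 0;-1 .012 0 0 0 0 0;-1 -.01 0 .03 0 0 0;-1 -.01 0 .07 0 0 0;-1 -.01 0 .07 0 0 0;-1 .005 0 .07 0 0 0;-1 .02 0 .07 0 0 0;-1 .035 0 .07 0 0 0;-1 .05 0 .07 0 0 0"

```text
clock: 12.13
eef_pos: [0.5058, -0.2302, 0.054]
tool_rot: [0.015, 1.0, 0.0, -0.001]
ft_force: [-3.2, 1.4, 4.2]
grip_width: -0.0003
grasp_force: 1.6
```

Emit:
step_arm --targets "-1 .015 0 0 0 0 0;-1 .03 0 0 0 0 0;-1 .045 0 0 0 0 0;-1 .06 0 .01 0 0 0;-1 .07 0 .02 0 0 0;-1 .07 0 .03 0 0 0;-1 .07 0 .03 0 0 0;-1 .03 0 .05 0 0 0;-1 -.03 0 .06 0 0 0;-1 -.1 0 .06 0 0 0"

```text
clock: 12.97
eef_pos: [0.456, -0.2306, 0.0851]
tool_rot: [0.014, 1.0, -0.0, 0.001]
ft_force: [0.2, 0.2, 0.7]
grip_width: -0.0
grasp_force: 0.0
```

Run:
```python
from h import *
snap("side","s4",(230,80,430,240),4)
```

```text
(no output)
```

View pics/s4.png

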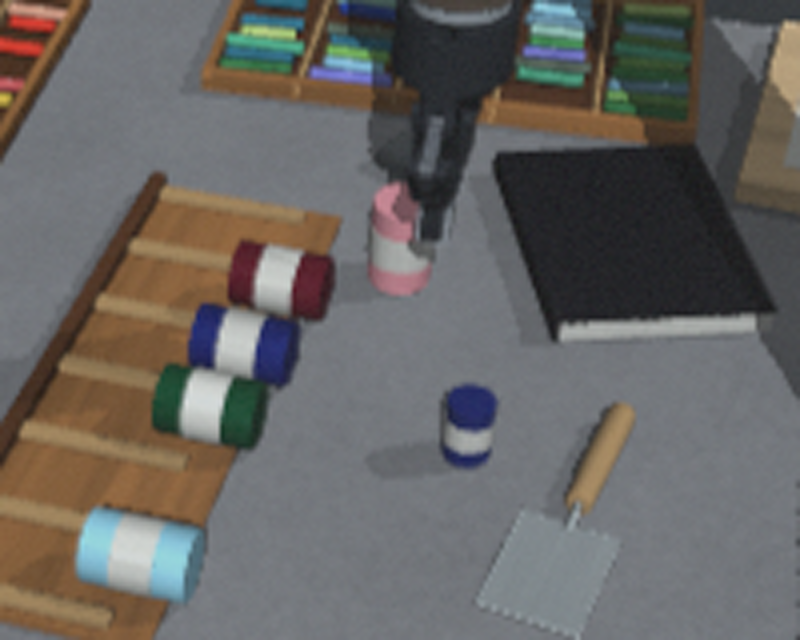

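Emit:
step_arm --targets "-1 -.056 -.06 .05 0 0 0;-1 -.056 -.132 .05 0 0 0;-1 -.056 -.132 0 0 0 0;-1 -.056 -.132 -.07 0 0 0;-1 -.056 -.132 -.13 0 0 0;-1 -.056 -.132 -.13 0 0 0;-1 -.03 -.132 -.13 0 0 0;-1 -.012 -.132 -.13 0 0 0;-1 0 -.132 -.13 0 0 0;-1 .012 -.132 -.13 0 0 0"

```text
clock: 13.85
eef_pos: [0.4626, -0.2967, 0.0209]
tool_rot: [0.015, 1.0, -0.001, 0.0]
ft_force: [-1.0, 0.6, -0.5]
grip_width: 0.0002
grasp_force: 0.3
```

Emit:
step_arm --targets "-1 .012 0 0 0 0 0;-1 .024 0 0 0 0 0;-1 .036 0 0 0 0 0;-1 .046 0 0 0 0 0;-1 .052 0 0 0 0 0;-1 .052 0 0 0 0 0;-1 .03 0 .03 0 0 0;-1 .03 0 .07 0 0 0;-1 .03 0 .07 0 0 0;-1 .045 0 .07 0 0 0"

```text
clock: 14.68
eef_pos: [0.4845, -0.297, 0.0559]
tool_rot: [0.016, 1.0, -0.001, 0.001]
ft_force: [-0.8, 0.8, -0.9]
grip_width: 0.0003
grasp_force: 0.0
```

Emit:
step_arm --targets "-1 .015 0 0 0 0 0;-1 .03 0 0 0 0 0;-1 .045 0 0 0 0 0;-1 .06 0 0 0 0 0;-1 .075 0 0 0 0 0;-1 .09 0 .005 0 0 0;-1 .105 0 .01 0 0 0;-1 .115 0 .02 0 0 0;-1 .115 0 .03 0 0 0;-1 .06 0 .06 0 0 0"

```text
clock: 15.52
eef_pos: [0.5169, -0.2956, 0.0822]
tool_rot: [0.013, 1.0, 0.001, -0.0]
ft_force: [0.4, -1.5, 0.6]
grip_width: 0.0002
grasp_force: 0.0
```

Run:
```python
from h import *
snap("side","s5",(200,80,400,230),4)
```

```text
(no output)
```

View pics/s5.png

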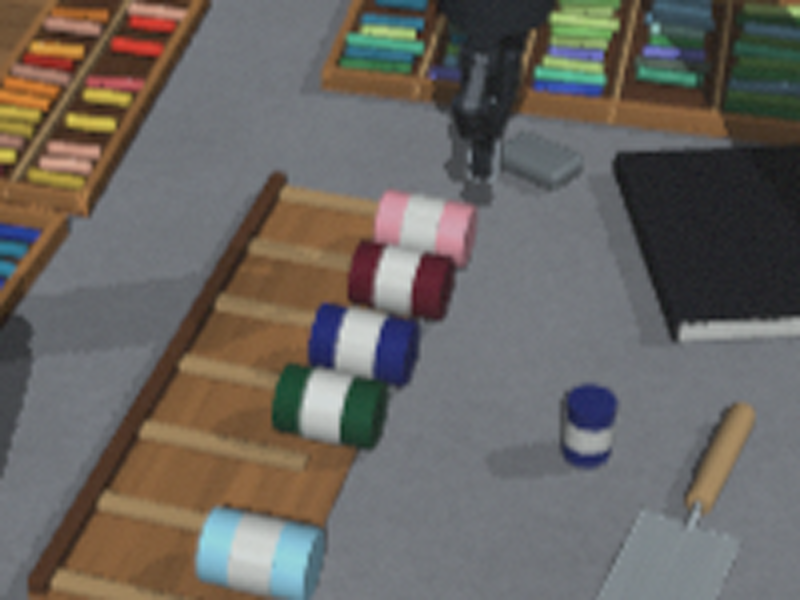

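Emit:
step_arm --targets "1 -.04 0 .1 0 0 -.2;1 -.1 0 .2 0 0 -.4;1 -.2 .05 .25 0 0 -.6;1 -.2 .05 .25 0 0 -.8;1 -.2 .05 .25 0 0 -1;1 -.2 .05 .25 0 0 -1;1 -.2 .05 .25 0 0 -1;1 -.2 .05 .25 0 0 -1"

```text
clock: 16.23
eef_pos: [0.4135, -0.2713, 0.2103]
tool_rot: [0.397, 0.918, -0.0, 0.0]
ft_force: [-0.7, 0.6, -0.1]
grip_width: 0.0858
grasp_force: 0.0
```

Emit:
step_arm --targets "1 0 0 0 0 0 -.15;1 0 0 0 0 0 -.3;1 0 0 0 0 0 -.45;1 0 0 0 0 0 -.6;1 0 0 0 0 0 -.75;1 0 0 0 0 0 -.9;1 0 0 0 0 0 -1;1 0 0 0 0 0 -1;1 0 0 0 0 0 -1;1 0 0 0 0 0 -1"

```text
clock: 17.07
eef_pos: [0.4138, -0.2714, 0.2096]
tool_rot: [0.717, 0.697, -0.0, -0.0]
ft_force: [1.0, 0.1, 1.1]
grip_width: 0.0855
grasp_force: 0.0
```

```bash
cat >> h.py <<'E'
def sticks(roi,name="x"):
    """saturated-colour + sleeve blob positions in a top picture roi (x0,y0,x1,y1)"""
    im=cv2.cvtColor(bot.camera("top"),cv2.COLOR_RGB2BGR); cv2.imwrite(f"pics/{name}_full.png",im)
    hsv=cv2.cvtColor(im,cv2.COLOR_BGR2HSV).astype(int); H,S,V=hsv[...,0],hsv[...,1],hsv[...,2]
    m=dict(sky=(abs(H-96)<10)&(S>60)&(V>110),green=(abs(H-72)<18)&(S>80)&(V<130),blue=(abs(H-118)<8)&(S>120)&(V>50),
      wine=((H<6)|(H>168))&(S>130)&(V<140),pink=((H<8)|(H>168))&(S>50)&(S<140)&(V>140))
    out={}
    for k,a in m.items():
        a=a.astype(np.uint8); b=np.zeros_like(a); b[roi[1]:roi[3],roi[0]:roi[2]]=a[roi[1]:roi[3],roi[0]:roi[2]]
        n,l,st,c=cv2.connectedComponentsWithStats(b)
        p=np.vstack([np.argwhere(l==i)[:,::-1] for i in range(1,n) if st[i,4]>25] or [np.zeros((0,2))]).astype(np.float32)
        if len(p)>40:
            (cx,cy),wh,ang=cv2.minAreaRect(p); out[k]=(cx,cy,wh,ang,len(p))
    return out
E
python3 - <<'E'
from h import *
print(bot.get_obs()["joint_pos"],bot.get_obs()["eef_pos"],bot.get_obs()["tool_rot"])
for k,(cx,cy,wh,ang,n) in sticks((245,165,425,245),"t5").items(): print(k,round(cx,1),round(cy,1),wh,ang,n,px2w("top",cx,cy,.040).round(4))
E
```

```text
[-5.80358723e-01  2.41622828e-01 -5.08077845e-02  1.27897882e+00
 -2.74966249e-05  1.01854080e+00] [ 0.41384473 -0.27136022  0.20959756] [ 7.16972590e-01  6.97101292e-01 -8.00466141e-05 -2.96236710e-04]
sky 268.0 212.5 (25.0, 16.0) 90.0 225 [0.5718 0.0545 0.04  ]
green 320.5 214.0 (24.0, 13.0) 90.0 155 [ 0.5696 -0.0841  0.04  ]
blue 345.9 216.1 (13.233469009399414, 24.419496536254883) 2.862405300140381 164 [ 0.5648 -0.1512  0.04  ]
wine 375.0 218.5 (25.0, 14.0) 90.0 168 [ 0.5595 -0.2281  0.04  ]
pink 400.0 219.5 (25.0, 16.0) 90.0 252 [ 0.5577 -0.2942  0.04  ]
```

Emit:
step_arm --targets "1 .08 .06 -.05 0 0 0;1 .15 .12 -.1 0 0 0;1 .23 .18 -.15 0 0 0;1 .306 .237 -.2 0 0 0;1 .306 .237 -.23 0 0 0;1 .306 .237 -.28 0 0 0;1 .306 .237 -.34 0 0 0;1 .306 .237 -.38 0 0 0;1 .306 .237 -.405 0 0 0;1 .306 .237 -.405 0 0 0"

```text
clock: 17.95
eef_pos: [0.564, -0.1518, 0.0034]
tool_rot: [0.717, 0.697, -0.002, -0.003]
ft_force: [-0.9, -1.0, -0.2]
grip_width: 0.0856
grasp_force: 0.0
```

Emit:
step_arm --targets "-1 0 0 0 0 0 0;-1 0 0 0 0 0 0;-1 0 0 0 0 0 0;-1 0 0 0 0 0 0;-1 0 0 0 0 0 0"

```text
clock: 18.37
eef_pos: [0.5676, -0.1533, 0.0084]
tool_rot: [0.718, 0.696, 0.001, 0.001]
ft_force: [-0.0, 0.2, 1.4]
grip_width: 0.065
grasp_force: 67.1
```

Run:
```python
from h import *
print(bot.get_obs())
snap("side","s6",(200,80,400,230),4)
```

```text
{'clock': 18.3667, 'joint_pos': array([-2.63729883e-01,  5.92186360e-01, -7.76513884e-02,  8.98995187e-01,
        4.36492416e-05,  1.33750010e+00]), 'joint_vel': array([ 0.00047527, -0.00228546,  0.00148841,  0.000489  , -0.00234854,
        0.00061143]), 'tau': array([ 2.34510354e-02, -4.79970503e+01,  2.02475238e+01,  2.37516785e-02,
        3.12224112e-02, -4.70382965e-04]), 'eef_pos': array([ 0.56761285, -0.15325274,  0.00837003]), 'tool_rot': array([7.17784065e-01, 6.96265088e-01, 5.20853870e-04, 8.32414491e-04]), 'ft_force': array([-0.00776807,  0.17206584,  1.38166174]), 'ft_torque': array([-0.04072827,  0.16267962,  0.03784324]), 'grasp_force': 67.06687688827515, 'grip_width': 0.0650464597308279}
```

View pics/s6.png

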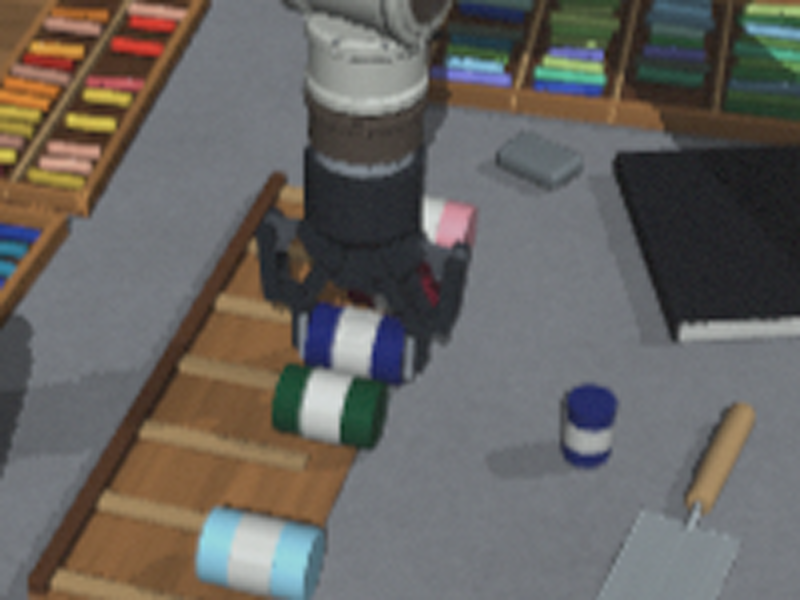

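Emit:
step_arm --targets "-1 0 0 .04 0 0 0;-1 0 0 .08 0 0 0;-1 0 .03 .12 0 0 0;-1 .005 .08 .155 0 0 .03;-1 .01 .14 .155 0 0 .06;-1 .015 .2 .155 0 0 .1;-1 .02 .27 .155 0 0 .13;-1 .03 .34 .155 0 0 .169;-1 .03 .41 .155 0 0 .169;-1 .03 .48 .155 0 0 .169"

```text
clock: 19.25
eef_pos: [0.582, 0.0886, 0.0851]
tool_rot: [0.67, 0.742, 0.0, 0.0]
ft_force: [-0.2, -0.0, -1.1]
grip_width: 0.0653
grasp_force: 70.3
```

Emit:
step_arm --targets "-1 .005 .07 0 0 0 0;-1 .01 .14 0 0 0 0;-1 .015 .21 0 0 0 0;-1 .02 .28 0 0 0 0;-1 .022 .35 0 0 0 0;-1 .022 .42 0 0 0 0;-1 .022 .47 0 0 0 0;-1 .022 .497 0 0 0 0;-1 .022 .497 0 0 0 0;-1 .022 .497 0 0 0 0"

```text
clock: 20.08
eef_pos: [0.5926, 0.3355, 0.0844]
tool_rot: [0.67, 0.743, -0.001, 0.0]
ft_force: [0.5, -0.4, -2.9]
grip_width: 0.0652
grasp_force: 70.3
```

Run:
```python
from h import *
o=bot.get_obs();print(o["eef_pos"],o["tool_rot"],o["grip_width"])
snap("side","s7",(130,180,330,330),4)
```

```text
[0.59257479 0.33547896 0.08444828] [ 6.69609146e-01  7.42713397e-01 -5.96052352e-04  2.16048980e-04] 0.06524599667370384
```

View pics/s7.png

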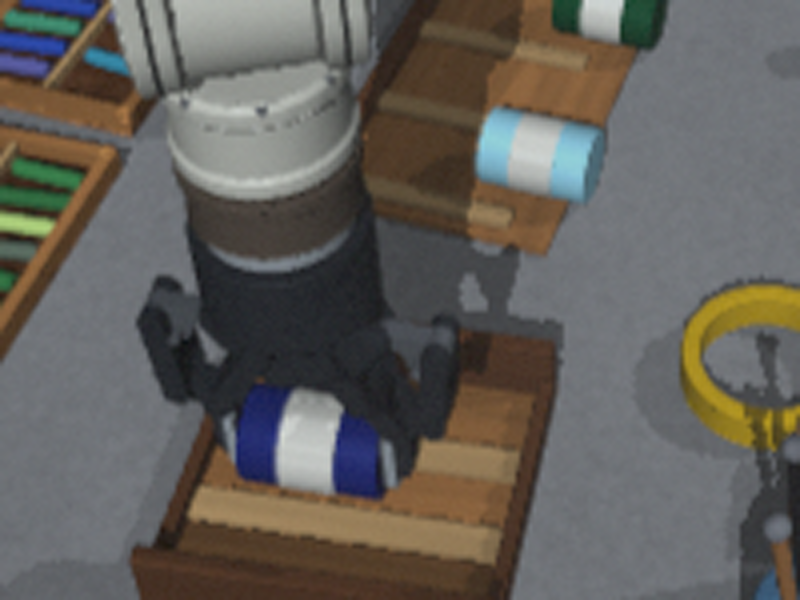

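Emit:
step_arm --targets "-1 0 .001 -.03 0 0 0;-1 0 .001 -.06 0 0 0;-1 0 .001 -.08 0 0 0;-1 0 .001 -.1 0 0 0;-1 0 .001 -.115 0 0 0;-1 0 .001 -.13 0 0 0;-1 0 .001 -.14 0 0 0;-1 0 .001 -.142 0 0 0;-1 0 .001 -.142 0 0 0"

```text
clock: 20.88
eef_pos: [0.5928, 0.336, 0.0135]
tool_rot: [0.67, 0.742, -0.0, -0.0]
ft_force: [-0.3, -0.4, -2.1]
grip_width: 0.0651
grasp_force: 70.4
```

Emit:
step_arm --targets "-1 0 0 -.004 0 0 0;1 0 0 -.004 0 0 0;1 0 0 -.004 0 0 0;1 0 0 0 0 0 0;1 0 0 .06 0 0 0;1 0 0 .13 0 0 0;1 0 0 .2 0 0 0;1 0 -.07 .2 0 0 0;1 0 -.14 .2 0 0 -.08;1 0 -.21 .2 0 0 -.169"

```text
clock: 21.72
eef_pos: [0.5937, 0.2311, 0.1159]
tool_rot: [0.718, 0.696, 0.002, 0.001]
ft_force: [1.6, -0.6, 0.1]
grip_width: 0.0855
grasp_force: 0.0
```

Emit:
step_arm --targets "1 0 -.07 0 0 0 0;1 0 -.15 0 0 0 0;1 0 -.23 0 0 0 0;1 -.01 -.31 0 0 0 0;1 -.02 -.39 0 0 0 0;1 -.03 -.47 0 0 0 0;1 -.035 -.55 0 0 0 0;1 -.043 -.6 0 0 0 0;1 -.043 -.63 0 0 0 0;1 -.043 -.63 0 0 0 0"

```text
clock: 22.55
eef_pos: [0.5715, -0.0877, 0.1148]
tool_rot: [0.72, 0.694, 0.0, 0.001]
ft_force: [-0.2, -0.4, -0.8]
grip_width: 0.0855
grasp_force: 0.0
```

Run:
```python
from h import *
o=bot.get_obs();print(o["eef_pos"],o["tool_rot"],o["grip_width"])
snap("top","t8",(140,160,420,260),2.8)
```

```text
[ 0.57153282 -0.087654    0.11477918] [7.19528912e-01 6.94461587e-01 1.53701794e-04 1.10660615e-03] 0.08548854658432868
```

View pics/t8.png

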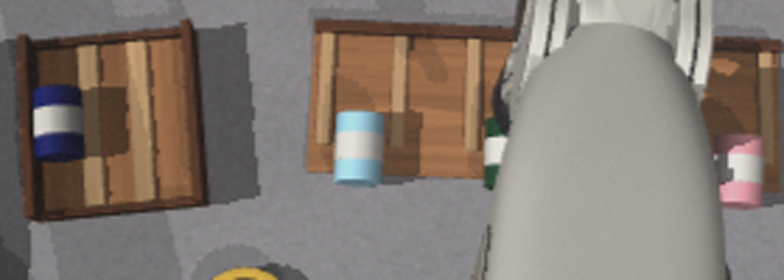

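Emit:
step_arm --targets "1 0 .005 -.05 0 0 0;1 0 .005 -.1 0 0 0;1 0 .005 -.15 0 0 0;1 0 .005 -.19 0 0 0;1 0 .005 -.213 0 0 0;1 0 .005 -.213 0 0 0;-1 0 .005 -.213 0 0 0;-1 0 .005 -.213 0 0 0;-1 0 .005 -.213 0 0 0;-1 0 .005 -.213 0 0 0"

```text
clock: 23.43
eef_pos: [0.5728, -0.0814, 0.0088]
tool_rot: [0.718, 0.696, 0.001, 0.001]
ft_force: [0.2, 0.7, 2.3]
grip_width: 0.0655
grasp_force: 66.9
```

Run:
```python
from h import *
o=bot.get_obs();print(o["eef_pos"],o["tool_rot"],o["grip_width"],o["grasp_force"])
for k,(cx,cy,wh,ang,n) in sticks((140,165,425,245),"t9").items(): print(k,round(cx,1),round(cy,1),wh,ang,n,px2w("top",cx,cy,.031).round(4))
```

```text
[ 0.57280124 -0.08144631  0.00884732] [0.71769404 0.69635684 0.0010361  0.00115881] 0.06552792719933648 66.88470125198364
sky 268.0 212.5 (25.0, 16.0) 90.0 208 [0.5734 0.0547 0.031 ]
blue 158.0 203.5 (25.0, 12.0) 90.0 159 [0.5938 0.3477 0.031 ]
pink 402.5 220.6 (16.324722290039062, 25.720245361328125) 3.3664605617523193 212 [ 0.5564 -0.3035  0.031 ]
```

Emit:
step_arm --targets "1 0 0 0 0 0 0;1 0 0 0 0 0 0;1 0 -.006 0 0 0 0;1 0 -.012 0 0 0 0;1 0 -.012 0 0 0 0;-1 0 -.012 0 0 0 0;-1 0 -.012 0 0 0 0;-1 0 -.012 0 0 0 0;-1 0 -.012 0 0 0 0;-1 0 -.012 0 0 0 0"

```text
clock: 24.32
eef_pos: [0.5716, -0.0875, 0.0075]
tool_rot: [0.718, 0.696, 0.0, 0.0]
ft_force: [-0.3, -0.9, 2.3]
grip_width: 0.0651
grasp_force: 66.4
```

Run:
```python
from h import *
o=bot.get_obs();p=o["eef_pos"];print(p,o["grip_width"])
im=cv2.cvtColor(bot.camera("side"),cv2.COLOR_RGB2BGR); cv2.imwrite("pics/s10_full.png",im)
# green stick: front-end and sleeve pixels in side view
hsv=cv2.cvtColor(im,cv2.COLOR_BGR2HSV).astype(int);H,S,V=hsv[...,0],hsv[...,1],hsv[...,2]
m=((abs(H-72)<18)&(S>80)&(V<130)).astype(np.uint8)
u,v=map(int,w2px("side",(p[0],-.088,.029))); print(u,v)
a=np.argwhere(m[v-30:v+30,u-40:u+40]); print(a.min(0)+[v-30,u-40],a.max(0)+[v-30,u-40])
for y in(-.082,-.085,-.088,-.091): # silhouette of cylinder, at both ends
  q=[w2px("side",(p[0]+s*.033,y+.023*np.cos(t),.029+.023*np.sin(t))) for s in(-1,1) for t in np.linspace(0,6.28,40)]
  q=np.array(q);print(y,q.min(0)[::-1],q.max(0)[::-1])
```

```text
[ 0.57164822 -0.08754903  0.00750462] 0.0651323926251064
281 180
[171 268] [191 293]
-0.082 [171.26396277 265.99010426] [193.43667921 295.51963832]
-0.085 [170.5603469 266.3318552] [192.68738144 295.80468518]
-0.088 [169.85919637 266.67239452] [191.94073296 296.08873634]
-0.091 [169.16049825 267.01172865] [191.19671975 296.37179698]
```

Emit:
step_arm --targets "-1 0 0 .04 0 0 0;-1 0 0 .08 0 0 0;-1 0 .03 .12 0 0 0;-1 .005 .08 .155 0 0 .03;-1 .01 .14 .155 0 0 .06;-1 .02 .2 .155 0 0 .1;-1 .03 .27 .155 0 0 .13;-1 .04 .34 .155 0 0 .169;-1 .05 .41 .155 0 0 .169;-1 .053 .48 .155 0 0 .169"

```text
clock: 25.2
eef_pos: [0.5978, 0.1543, 0.0841]
tool_rot: [0.67, 0.742, -0.0, -0.0]
ft_force: [0.6, -0.5, -2.3]
grip_width: 0.0654
grasp_force: 67.1
```

Emit:
step_arm --targets "-1 0 .07 0 0 0 0;-1 0 .14 0 0 0 0;-1 0 .21 0 0 0 0;-1 0 .25 0 0 0 0;-1 0 .272 0 0 0 0;-1 0 .272 0 0 0 0;-1 0 .272 0 0 0 0;-1 0 .272 0 0 0 0"

```text
clock: 25.87
eef_pos: [0.5978, 0.2868, 0.0843]
tool_rot: [0.671, 0.742, -0.001, 0.0]
ft_force: [0.1, -0.1, -1.8]
grip_width: 0.0654
grasp_force: 67.1
```

Run:
```python
from h import *
o=bot.get_obs();print(o["eef_pos"],o["tool_rot"],o["grip_width"])
im=cv2.cvtColor(bot.camera("side"),cv2.COLOR_RGB2BGR); cv2.imwrite("pics/s11_full.png",im)
hsv=cv2.cvtColor(im,cv2.COLOR_BGR2HSV).astype(int);H,S,V=hsv[...,0],hsv[...,1],hsv[...,2]
m=((abs(H-118)<10)&(S>90)).astype(np.uint8)
def sil(c,yaw):
  e=np.array([np.cos(yaw),np.sin(yaw)]);n=np.array([-e[1],e[0]])
  q=np.array([w2px("side",(*(np.array(c[:2])+s*.033*e+.023*np.cos(t)*n),c[2]+.023*np.sin(t))) for s in(-1,1) for t in np.linspace(0,6.28,40)])
  return q.min(0),q.max(0)
u,v=map(int,w2px("side",(.593,.336,.031)))
a=np.argwhere(m[v-30:v+30,u-40:u+40])[:,::-1]+[u-40,v-30]; print(a.min(0),a.max(0))
for y in(.330,.336,.342): print(y,*sil((.593,y,.031),.1))
```

```text
[0.59775026 0.28679178 0.0843432 ] [ 6.70560737e-01  7.41854126e-01 -8.67738031e-04  2.94990855e-06] 0.06538239184714723
[192 303] [230 324]
0.33 [193.63702979 296.6447767 ] [233.12074157 325.53670515]
0.336 [192.37875616 299.07396315] [232.08737738 328.15468689]
0.342 [191.10846736 301.52567759] [231.04449094 330.80306561]
```

Emit:
step_arm --targets "-1 0 .005 -.03 0 0 0;-1 0 .005 -.06 0 0 0;-1 0 .005 -.08 0 0 0;-1 0 .005 -.1 0 0 0;-1 0 .005 -.115 0 0 0;-1 0 .005 -.13 0 0 0;-1 0 .005 -.14 0 0 0;-1 0 .005 -.145 0 0 0;-1 0 .005 -.145 0 0 0"

```text
clock: 26.67
eef_pos: [0.5977, 0.2909, 0.0117]
tool_rot: [0.67, 0.742, -0.0, -0.0]
ft_force: [-0.1, 0.0, -1.7]
grip_width: 0.0658
grasp_force: 67.1
```

Emit:
step_arm --targets "1 0 0 -.001 0 0 0;1 0 0 -.001 0 0 0;1 0 0 0 0 0 0;1 0 0 .06 0 0 0;1 0 0 .13 0 0 0;1 0 0 .2 0 0 0;1 0 -.07 .2 0 0 0;1 0 -.14 .2 0 0 -.08;1 0 -.21 .2 0 0 -.169"

```text
clock: 27.42
eef_pos: [0.5988, 0.1861, 0.1145]
tool_rot: [0.718, 0.696, 0.002, 0.001]
ft_force: [0.7, -0.9, -0.1]
grip_width: 0.0853
grasp_force: 0.0
```

Emit:
step_arm --targets "1 0 -.08 0 0 0 0;1 0 -.16 0 0 0 0;1 0 -.24 0 0 0 0;1 -.02 -.32 0 0 0 0;1 -.03 -.4 0 0 0 0;1 -.04 -.48 0 0 0 0;1 -.05 -.56 0 0 0 0;1 -.06 -.64 0 0 0 0;1 -.074 -.72 0 0 0 0;1 -.074 -.8 0 0 0 0"

```text
clock: 28.25
eef_pos: [0.5599, -0.2158, 0.1134]
tool_rot: [0.718, 0.696, 0.0, 0.0]
ft_force: [0.7, -0.1, -0.2]
grip_width: 0.0853
grasp_force: 0.0
```

Emit:
step_arm --targets "1 0 -.04 0 0 0 0;1 0 -.04 0 0 0 0"

```text
clock: 28.42
eef_pos: [0.561, -0.2392, 0.1133]
tool_rot: [0.72, 0.694, -0.0, 0.002]
ft_force: [-0.2, 0.2, 0.4]
grip_width: 0.0855
grasp_force: 0.0
```

Run:
```python
from h import *
o=bot.get_obs();print(o["eef_pos"],o["tool_rot"],o["grip_width"])
for k,(cx,cy,wh,ang,n) in sticks((140,165,425,245),"t12").items(): print(k,round(cx,1),round(cy,1),wh,ang,n,px2w("top",cx,cy,.031).round(4))
im=cv2.imread("pics/t12_full.png")
# brightness profile across the tray at the sleeves' row
for r in (203,): print(im[r,146:216].tolist())
```

```text
[ 0.56097168 -0.23923371  0.11329491] [ 7.19964019e-01  6.94008893e-01 -3.09618865e-05  1.86179133e-03] 0.08546595054562649
sky 267.5 212.5 (25.0, 15.0) 90.0 230 [0.5734 0.056  0.031 ]
green 177.0 201.5 (25.0, 12.0) 90.0 150 [0.5999 0.2976 0.031 ]
blue 158.0 203.1 (25.074939727783203, 13.930521011352539) 84.2894058227539 185 [0.5949 0.3477 0.031 ]
wine 377.0 207.5 (14.466531753540039, 24.40536880493164) 6.34019136428833 177 [ 0.5909 -0.2366  0.031 ]
[[63, 60, 63], [49, 56, 78], [40, 51, 79], [45, 59, 85], [34, 40, 57], [41, 43, 50], [181, 186, 190], [213, 218, 222], [216, 221, 223], [215, 220, 223], [216, 220, 224], [209, 217, 220], [197, 203, 207], [185, 190, 194], [176, 181, 183], [167, 173, 176], [155, 160, 163], [140, 143, 147], [123, 127, 130], [110, 113, 115], [84, 86, 88], [74, 76, 78], [67, 68, 71], [59, 60, 63], [56, 67, 78], [178, 183, 188], [199, 205, 210], [200, 207, 212], [199, 205, 209], [194, 201, 205], [188, 194, 198], [175, 179, 183], [168, 172, 176], [154, 159, 162], [143, 147, 151], [133, 137, 140], [118, 121, 124], [103, 107, 109], [88, 90, 94], [79, 82, 84], [77, 80, 81], [69, 71, 73], [58, 64, 68], [52, 66, 81], [53, 70, 86], [54, 70, 87], [53, 70, 87], [48, 62, 78], [37, 51, 69], [38, 52, 71], [39, 53, 75], [40, 54, 75], [38, 52, 73], [40, 52, 73], [38, 52, 72], [37, 52, 70], [36, 50, 68], [39, 51, 69], [37, 52, 69], [54, 79, 114], [50, 69, 100], [41, 52, 78], [37, 49, 73], [39, 50, 74], [27, 33, 47], [25, 27, 32], [46, 47, 53], [78, 77, 79], [82, 80, 83], [82, 81, 83]]
```

Emit:
step_arm --targets "1 -.08 .03 .05 0 0 0;1 -.16 .06 .1 0 0 0;1 -.24 .1 .15 0 0 0;1 -.3 .14 .15 0 0 0;1 -.3 .14 .15 0 0 0"

```text
clock: 28.88
eef_pos: [0.4076, -0.161, 0.189]
tool_rot: [0.717, 0.697, 0.0, -0.0]
ft_force: [-1.0, 0.2, -0.4]
grip_width: 0.0856
grasp_force: 0.0
```

Run:
```python
from h import *
o=bot.get_obs();print(o["eef_pos"])
for k,(cx,cy,wh,ang,n) in sticks((140,165,425,245),"t13").items(): print(k,round(cx,1),round(cy,1),wh,ang,n,px2w("top",cx,cy,.031).round(4))
im=cv2.imread("pics/t13_full.png")
cv2.imwrite("pics/t13.png",cv2.resize(im[160:260,140:430],None,fx=2.7,fy=2.7,interpolation=cv2.INTER_CUBIC))
```

```text
[ 0.40761661 -0.16104249  0.18904301]
sky 267.5 212.5 (25.0, 15.0) 90.0 233 [0.5734 0.056  0.031 ]
green 176.8 201.8 (13.643819808959961, 25.303083419799805) 7.125016689300537 153 [0.599  0.2982 0.031 ]
blue 158.0 203.0 (24.0, 12.0) 90.0 160 [0.5951 0.3478 0.031 ]
wine 377.1 207.6 (14.982385635375977, 25.217876434326172) 8.530765533447266 189 [ 0.5906 -0.2369  0.031 ]
pink 402.5 219.2 (16.266000747680664, 24.545806884765625) 3.3664605617523193 171 [ 0.5601 -0.3038  0.031 ]
```

View pics/t13.png

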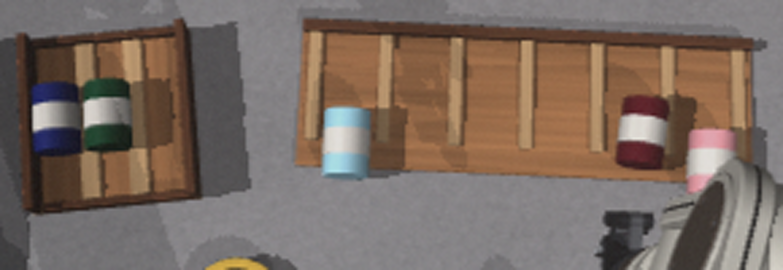

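Emit:
step_arm --targets "1 .08 -.03 -.02 0 0 -.09;1 .16 -.06 -.05 0 0 -.09;1 .24 -.1 -.08 0 0 -.09;1 .32 -.14 -.11 0 0 -.09;1 .363 -.156 -.15 0 0 -.09;1 .363 -.156 -.2 0 0 -.09;1 .363 -.156 -.25 0 0 -.09;1 .363 -.156 -.3 0 0 -.09;1 .363 -.156 -.34 0 0 -.09;1 .363 -.156 -.362 0 0 -.09"

```text
clock: 29.77
eef_pos: [0.5912, -0.2397, 0.0032]
tool_rot: [0.741, 0.671, -0.001, -0.002]
ft_force: [-0.2, -0.4, 0.2]
grip_width: 0.0853
grasp_force: 0.0
```

Emit:
step_arm --targets "1 0 0 0 0 0 0;-1 0 0 0 0 0 0;-1 0 0 0 0 0 0;-1 0 0 0 0 0 0;-1 0 0 0 0 0 0;-1 0 0 0 0 0 0"

```text
clock: 30.27
eef_pos: [0.5938, -0.2423, 0.0082]
tool_rot: [0.742, 0.671, 0.001, 0.001]
ft_force: [0.5, -0.2, 3.9]
grip_width: 0.0659
grasp_force: 67.1
```

Run:
```python
from h import *
o=bot.get_obs();p=o["eef_pos"];print(p,o["tool_rot"],o["grip_width"])
im=cv2.cvtColor(bot.camera("side"),cv2.COLOR_RGB2BGR); cv2.imwrite("pics/s14_full.png",im)
hsv=cv2.cvtColor(im,cv2.COLOR_BGR2HSV).astype(int);H,S,V=hsv[...,0],hsv[...,1],hsv[...,2]
m=(((H<6)|(H>165))&(S>110)&(V<150)).astype(np.uint8)
u,v=map(int,w2px("side",(p[0],-.239,.029)))
a=np.argwhere(m[v-25:v+25,u-30:u+30])[:,::-1]+[u-30,v-25]; print(len(a),a.min(0),a.max(0))
for y in(-.232,-.239,-.246):
  q=np.array([w2px("side",(p[0]+s*.033,y+.023*np.cos(t)-s*.0035,.029+.023*np.sin(t))) for s in(-1,1) for t in np.linspace(0,6.28,40)]); print(y,q.min(0),q.max(0))
```

```text
[ 0.59378797 -0.24232668  0.00819517] [0.74189418 0.67051469 0.00091274 0.00149716] 0.06591598601155985
180 [275 137] [298 155]
-0.232 [274.40933066 136.91168532] [300.71362947 158.43215453]
-0.239 [275.10446215 135.53810876] [301.30358283 156.9683928 ]
-0.246 [275.79436195 134.17478757] [301.88913929 155.51563124]
```

Emit:
step_arm --targets "-1 0 0 .04 0 0 0;-1 0 0 .08 0 0 0;-1 0 .03 .12 0 0 0;-1 .005 .08 .155 0 0 .03;-1 .01 .15 .155 0 0 .06;-1 .012 .22 .155 0 0 .1;-1 .014 .3 .155 0 0 .15;-1 .016 .38 .155 0 0 .2;-1 .018 .46 .155 0 0 .259;-1 .018 .54 .155 0 0 .259"

```text
clock: 31.15
eef_pos: [0.6011, 0.0297, 0.0839]
tool_rot: [0.67, 0.743, 0.0, 0.0]
ft_force: [0.4, 0.6, -1.1]
grip_width: 0.0655
grasp_force: 66.9
```

Emit:
step_arm --targets "-1 0 .08 0 0 0 0;-1 0 .16 0 0 0 0;-1 0 .24 0 0 0 0;-1 0 .32 0 0 0 0;-1 0 .38 0 0 0 0;-1 0 .42 0 0 0 0;-1 0 .427 0 0 0 0;-1 0 .427 0 0 0 0;-1 0 .427 0 0 0 0"

```text
clock: 31.9
eef_pos: [0.6011, 0.2409, 0.0834]
tool_rot: [0.67, 0.742, -0.001, 0.0]
ft_force: [0.3, -1.2, -1.3]
grip_width: 0.0653
grasp_force: 66.9
```

Emit:
step_arm --targets "-1 .003 -.001 -.03 0 0 0;-1 .003 -.001 -.06 0 0 0;-1 .003 -.001 -.08 0 0 0;-1 .003 -.001 -.1 0 0 0;-1 .003 -.001 -.115 0 0 0;-1 .003 -.001 -.128 0 0 0;-1 .003 -.001 -.138 0 0 0;-1 .003 -.001 -.143 0 0 0;-1 .003 -.001 -.143 0 0 0"

```text
clock: 32.65
eef_pos: [0.6027, 0.2409, 0.0118]
tool_rot: [0.67, 0.742, -0.0, -0.0]
ft_force: [0.1, -0.5, -2.3]
grip_width: 0.0658
grasp_force: 66.9
```

Emit:
step_arm --targets "1 0 0 -.002 0 0 0;1 0 0 -.002 0 0 0;1 0 0 0 0 0 0;1 0 0 .06 0 0 0;1 0 0 .13 0 0 0;1 0 0 .2 0 0 0;1 0 -.08 .2 0 0 0;1 -.02 -.16 .2 0 0 -.08;1 -.04 -.24 .2 0 0 -.169;1 -.059 -.32 .2 0 0 -.169"

```text
clock: 33.48
eef_pos: [0.5734, 0.08, 0.1135]
tool_rot: [0.718, 0.696, 0.001, 0.001]
ft_force: [0.8, -0.4, 0.0]
grip_width: 0.0857
grasp_force: 0.0
```

Emit:
step_arm --targets "1 0 -.05 0 0 0 0;1 0 -.055 0 0 0 0;1 0 -.055 0 0 0 0;1 0 -.055 0 0 0 0"

```text
clock: 33.82
eef_pos: [0.5741, 0.0539, 0.113]
tool_rot: [0.718, 0.696, 0.001, 0.0]
ft_force: [0.1, 0.6, -0.7]
grip_width: 0.0851
grasp_force: 0.0
```

Run:
```python
from h import *
o=bot.get_obs();print(o["eef_pos"],o["tool_rot"])
for k,(cx,cy,wh,ang,n) in sticks((140,165,425,245),"t15").items(): print(k,round(cx,1),round(cy,1),wh,ang,n,px2w("top",cx,cy,.031).round(4))
im=cv2.imread("pics/t15_full.png")
print(im[202,146:216].max(1).tolist())
```

```text
[0.57406332 0.0539365  0.11303373] [7.17851780e-01 6.96195419e-01 8.30143568e-04 2.67735193e-04]
green 177.5 201.5 (25.0, 13.0) 90.0 156 [0.5999 0.2963 0.031 ]
blue 158.0 203.0 (24.0, 12.0) 90.0 154 [0.5951 0.3478 0.031 ]
wine 194.0 199.5 (25.0, 12.0) 90.0 146 [0.606  0.2527 0.031 ]
pink 402.5 219.7 (16.324722290039062, 25.4853572845459) 3.3664605617523193 252 [ 0.5588 -0.3037  0.031 ]
[66, 72, 75, 77, 51, 49, 191, 218, 217, 213, 211, 202, 187, 174, 163, 153, 139, 123, 107, 94, 88, 83, 75, 72, 86, 199, 220, 229, 231, 230, 225, 220, 213, 198, 188, 175, 162, 142, 125, 115, 109, 98, 155, 216, 229, 229, 227, 227, 226, 219, 211, 197, 187, 171, 155, 137, 124, 113, 106, 93, 77, 85, 88, 90, 56, 42, 64, 87, 87, 90]
```

Emit:
step_arm --targets "1 0 0 -.05 0 0 0;1 0 0 -.1 0 0 0;1 0 0 -.15 0 0 0;1 0 0 -.19 0 0 0;1 0 0 -.211 0 0 0;1 0 0 -.211 0 0 0;-1 0 0 -.211 0 0 0;-1 0 0 -.211 0 0 0;-1 0 0 -.211 0 0 0;-1 0 0 -.211 0 0 0"

```text
clock: 34.7
eef_pos: [0.5746, 0.0538, 0.0082]
tool_rot: [0.718, 0.696, 0.001, 0.001]
ft_force: [-0.1, 0.5, 1.6]
grip_width: 0.0656
grasp_force: 66.9
```

Run:
```python
from h import *
o=bot.get_obs();p=o["eef_pos"];print(p,o["tool_rot"],o["grip_width"],o["grasp_force"])
im=cv2.cvtColor(bot.camera("side"),cv2.COLOR_RGB2BGR); cv2.imwrite("pics/s16_full.png",im)
hsv=cv2.cvtColor(im,cv2.COLOR_BGR2HSV).astype(int);H,S,V=hsv[...,0],hsv[...,1],hsv[...,2]
m=((abs(H-96)<10)&(S>60)).astype(np.uint8)
u,v=map(int,w2px("side",(p[0],.054,.029)))
a=np.argwhere(m[v-25:v+25,u-30:u+30])[:,::-1]+[u-30,v-25]; print(len(a),a.min(0),a.max(0))
for y in(.048,.054,.06):
  q=np.array([w2px("side",(p[0]+s*.033,y+.023*np.cos(t)-s*.001,.029+.023*np.sin(t))) for s in(-1,1) for t in np.linspace(0,6.28,40)]); print(y,q.min(0),q.max(0))
```

```text
[0.57461383 0.05382487 0.00819048] [0.71768096 0.69637075 0.00107414 0.00081701] 0.0655596334209105 66.90564036369324
303 [248 206] [276 230]
0.048 [248.82898235 203.81874471] [280.82327551 228.71797521]
0.054 [248.01701555 205.47296913] [280.14685934 230.48684303]
0.06 [247.19873361 207.13986746] [279.46527143 232.26941572]
```

Emit:
step_arm --targets "-1 0 0 .05 0 0 0;-1 0 0 .1 0 0 0;-1 0 .03 .15 0 0 .03;-1 .01 .1 .2 0 0 .06;-1 .02 .18 .2 0 0 .1;-1 .03 .26 .2 0 0 .169;-1 .042 .34 .2 0 0 .169;-1 .042 .42 .2 0 0 .169;-1 .042 .49 .2 0 0 .169;-1 .042 .524 .2 0 0 .169"

```text
clock: 35.58
eef_pos: [0.5938, 0.3204, 0.107]
tool_rot: [0.668, 0.744, 0.001, -0.0]
ft_force: [-0.1, 0.6, -1.2]
grip_width: 0.0653
grasp_force: 67.3
```

Emit:
step_arm --targets "-1 0 0 0 0 0 0;-1 0 0 -.03 0 0 0;-1 0 0 -.06 0 0 0;-1 0 0 -.08 0 0 0;-1 0 0 -.095 0 0 0;-1 0 0 -.106 0 0 0;-1 0 0 -.111 0 0 0;-1 0 0 -.111 0 0 0"

```text
clock: 36.25
eef_pos: [0.5944, 0.315, 0.0509]
tool_rot: [0.67, 0.742, -0.0, -0.0]
ft_force: [0.2, 0.4, -1.2]
grip_width: 0.0654
grasp_force: 67.3
```

Emit:
step_arm --targets "-1 0 .002 -.002 0 0 0;-1 0 .002 -.004 0 0 0;-1 0 .002 -.004 0 0 0"

```text
clock: 36.5
eef_pos: [0.5948, 0.3168, 0.0498]
tool_rot: [0.67, 0.742, 0.0, 0.0]
ft_force: [0.1, -0.4, -1.5]
grip_width: 0.0656
grasp_force: 67.3
```

Emit:
step_arm --targets "1 0 0 0 0 0 0;1 0 0 0 0 0 0;1 0 0 .01 0 0 0;1 0 0 .06 0 0 0;1 0 0 .13 0 0 0;1 0 -.05 .15 0 0 0;1 0 -.13 .15 0 0 0;1 0 -.21 .15 0 0 -.08;1 -.02 -.29 .15 0 0 -.169;1 -.04 -.37 .15 0 0 -.18"

```text
clock: 37.33
eef_pos: [0.5747, 0.1301, 0.1253]
tool_rot: [0.721, 0.692, 0.001, 0.001]
ft_force: [-0.1, -0.8, -0.8]
grip_width: 0.0855
grasp_force: 0.0
```

Emit:
step_arm --targets "1 0 -.08 0 0 0 0;1 -.02 -.16 0 0 0 0;1 -.03 -.24 0 0 0 0;1 -.03 -.32 0 0 0 0;1 -.03 -.4 0 0 0 0;1 -.03 -.48 0 0 0 0;1 -.03 -.56 0 0 0 0;1 -.03 -.64 0 0 0 0;1 -.03 -.72 0 0 0 0;1 -.03 -.8 0 0 0 0"

```text
clock: 38.17
eef_pos: [0.5595, -0.2706, 0.1254]
tool_rot: [0.721, 0.693, 0.0, 0.001]
ft_force: [0.2, 0.1, 0.3]
grip_width: 0.0854
grasp_force: 0.0
```

Run:
```python
from h import *
o=bot.get_obs();print(o["eef_pos"],o["tool_rot"])
for k,(cx,cy,wh,ang,n) in sticks((140,165,425,245),"t17").items(): print(k,round(cx,1),round(cy,1),wh,ang,n,px2w("top",cx,cy,.07 if k=="sky" else .031).round(4))
im=cv2.imread("pics/t17_full.png")
print(im[202,146:216].max(1).tolist())
```

```text
[ 0.5594801  -0.27057033  0.12544424] [7.20767308e-01 6.93176574e-01 3.40872345e-04 7.79832426e-04]
sky 164.0 199.8 (26.015438079833984, 13.423745155334473) 86.8201675415039 209 [0.5959 0.3217 0.07  ]
blue 154.2 203.9 (25.791950225830078, 7.5835442543029785) 80.90972137451172 82 [0.5926 0.3576 0.031 ]
wine 194.0 200.0 (24.0, 10.0) 90.0 103 [0.6046 0.2526 0.031 ]
pink 399.0 219.5 (9.278079986572266, 25.3679141998291) 3.3664605617523193 122 [ 0.5591 -0.2943  0.031 ]
[65, 79, 83, 84, 58, 52, 193, 223, 226, 223, 225, 204, 216, 221, 223, 224, 222, 220, 209, 201, 190, 178, 167, 152, 136, 117, 92, 81, 77, 70, 87, 97, 100, 100, 97, 97, 96, 93, 91, 85, 81, 76, 71, 85, 94, 191, 206, 202, 198, 190, 178, 164, 153, 138, 121, 105, 94, 84, 81, 73, 68, 73, 74, 75, 48, 37, 49, 67, 67, 83]
```

Emit:
step_arm --targets "1 0 -.05 -.02 0 0 0;1 0 -.07 -.06 0 0 0;1 0 -.07 -.11 0 0 0;1 0 -.07 -.16 0 0 0;1 0 -.07 -.2 0 0 0;1 0 -.07 -.225 0 0 0;1 0 -.07 -.235 0 0 0;1 0 -.07 -.235 0 0 0"

```text
clock: 38.88
eef_pos: [0.5587, -0.3028, 0.0057]
tool_rot: [0.721, 0.693, -0.0, -0.001]
ft_force: [0.1, 0.0, 0.5]
grip_width: 0.0857
grasp_force: 0.0
```

Emit:
step_arm --targets "-1 0 0 0 0 0 0;-1 0 0 0 0 0 0;-1 0 0 0 0 0 0;-1 0 0 0 0 0 0;-1 0 0 0 0 0 0"

```text
clock: 39.3
eef_pos: [0.5608, -0.304, 0.0087]
tool_rot: [0.721, 0.693, 0.001, 0.002]
ft_force: [-0.1, 0.0, 6.5]
grip_width: 0.0656
grasp_force: 67.0
```

Run:
```python
from h import *
o=bot.get_obs();p=o["eef_pos"];print(p,o["tool_rot"],o["grip_width"],o["grasp_force"])
im=cv2.cvtColor(bot.camera("side"),cv2.COLOR_RGB2BGR); cv2.imwrite("pics/s18_full.png",im)
hsv=cv2.cvtColor(im,cv2.COLOR_BGR2HSV).astype(int);H,S,V=hsv[...,0],hsv[...,1],hsv[...,2]
m=(((H<8)|(H>168))&(S>50)&(V>110)).astype(np.uint8)
u,v=map(int,w2px("side",(p[0],-.3,.029)))
a=np.argwhere(m[v-20:v+20,u-22:u+22])[:,::-1]+[u-22,v-20]; print(len(a),a.min(0),a.max(0))
for y in(-.295,-.302,-.309):
  q=np.array([w2px("side",(p[0]+s*.033,y+.023*np.cos(t)-s*.001,.029+.023*np.sin(t))) for s in(-1,1) for t in np.linspace(0,6.28,40)]); print(y,q.min(0),q.max(0))
```

```text
[ 0.56079429 -0.30404613  0.0086551 ] [7.20721938e-01 6.93221949e-01 6.01086517e-04 1.68992120e-03] 0.06557702129211714 66.95627331733704
199 [293 126] [316 144]
-0.295 [291.31322409 127.1189208 ] [317.15428312 147.00657461]
-0.302 [291.92657243 125.81763579] [317.66847417 145.62759189]
-0.309 [292.53514373 124.52580863] [318.17893606 144.25866927]
```

Emit:
step_arm --targets "-1 0 0 .05 0 0 0;-1 0 0 .1 0 0 0;-1 0 .03 .15 0 0 .03;-1 .01 .1 .2 0 0 .06;-1 .02 .18 .2 0 0 .1;-1 .03 .26 .2 0 0 .181;-1 .04 .34 .2 0 0 .181;-1 .05 .42 .2 0 0 .181;-1 .06 .5 .2 0 0 .181;-1 .07 .58 .2 0 0 .181"

```text
clock: 40.18
eef_pos: [0.5938, -0.0115, 0.1065]
tool_rot: [0.67, 0.743, -0.0, -0.0]
ft_force: [0.9, -0.7, -1.5]
grip_width: 0.0656
grasp_force: 67.2
```

Emit:
step_arm --targets "-1 0 .08 0 0 0 0;-1 .01 .16 0 0 0 0;-1 .01 .24 0 0 0 0;-1 .01 .32 0 0 0 0;-1 .01 .4 0 0 0 0;-1 .01 .48 0 0 0 0;-1 .01 .54 0 0 0 0;-1 .01 .562 0 0 0 0;-1 .01 .562 0 0 0 0;-1 .01 .562 0 0 0 0"

```text
clock: 41.02
eef_pos: [0.5988, 0.2676, 0.106]
tool_rot: [0.669, 0.743, -0.001, -0.0]
ft_force: [-0.5, -1.2, -1.9]
grip_width: 0.0652
grasp_force: 67.2
```

Emit:
step_arm --targets "-1 0 .001 -.03 0 0 0;-1 0 .001 -.06 0 0 0;-1 0 .001 -.08 0 0 0;-1 0 .001 -.095 0 0 0;-1 0 .001 -.105 0 0 0;-1 0 .001 -.11 0 0 0;-1 0 .001 -.112 0 0 0;-1 0 .001 -.112 0 0 0"

```text
clock: 41.68
eef_pos: [0.5999, 0.268, 0.0513]
tool_rot: [0.67, 0.743, 0.0, 0.0]
ft_force: [-0.5, -0.5, -1.8]
grip_width: 0.0654
grasp_force: 67.5
```

Release and withdraw straight up, then aside.

Emit:
step_arm --targets "-1 0 0 -.003 0 0 0;1 0 0 -.003 0 0 0;1 0 0 -.003 0 0 0;1 0 0 .01 0 0 0;1 0 0 .06 0 0 0;1 0 0 .13 0 0 0;1 0 0 .2 0 0 0;1 0 -.08 .25 0 0 0;1 -.05 -.16 .25 0 0 0;1 -.1 -.24 .25 0 0 0"

```text
clock: 42.52
eef_pos: [0.5594, 0.1606, 0.1788]
tool_rot: [0.669, 0.743, 0.003, 0.002]
ft_force: [0.7, -0.8, -0.4]
grip_width: 0.0849
grasp_force: 0.0
```

Emit:
step_arm --targets "1 -.08 -.06 0 0 0 0;1 -.16 -.12 0 0 0 0;1 -.2 -.2 0 0 0 0;1 -.2 -.28 0 0 0 0;1 -.2 -.36 0 0 0 0;1 -.2 -.4 0 0 0 0;1 -.2 -.4 0 0 0 0;1 -.2 -.4 0 0 0 0"

```text
clock: 43.18
eef_pos: [0.4575, -0.0406, 0.1765]
tool_rot: [0.671, 0.741, 0.001, 0.001]
ft_force: [1.3, 0.3, -0.1]
grip_width: 0.0854
grasp_force: 0.0
```

Run:
```python
from h import *
o=bot.get_obs();print(o["eef_pos"])
Z=dict(sky=.07,pink=.07)
for k,(cx,cy,wh,ang,n) in sticks((140,165,425,245),"t19").items(): print(k,round(cx,1),round(cy,1),wh,ang,n,px2w("top",cx,cy,Z.get(k,.031)).round(4))
im=cv2.imread("pics/t19_full.png"); print(im[200,146:216].max(1).tolist())
im=cv2.cvtColor(bot.camera("side"),cv2.COLOR_RGB2BGR); cv2.imwrite("pics/s19_full.png",im)
hsv=cv2.cvtColor(im,cv2.COLOR_BGR2HSV).astype(int);H,S,V=hsv[...,0],hsv[...,1],hsv[...,2]
M=dict(sky=(abs(H-96)<10)&(S>60),pink=((H<8)|(H>168))&(S>50)&(S<140)&(V>110))
for k,c in dict(sky=(.5955,.3155,.07),pink=(.6,.268,.07)).items():
  u,v=map(int,w2px("side",c)); a=np.argwhere(M[k][v-30:v+30,u-30:u+30])[:,::-1]+[u-30,v-30]; print(k,len(a),a.min(0),a.max(0))
  for dz in(-.02,0): 
    q=np.array([w2px("side",(c[0]+s*.033,c[1]+.023*np.cos(t)+s*.0033,c[2]+dz+.023*np.sin(t))) for s in(-1,1) for t in np.linspace(0,6.28,40)]); print(dz,q.min(0),q.max(0))
```

```text
[ 0.45746284 -0.04061513  0.17649096]
sky 164.5 199.5 (25.0, 15.0) 90.0 201 [0.5967 0.3206 0.07  ]
blue 154.1 203.1 (24.057086944580078, 6.811862945556641) 82.56858825683594 71 [0.5947 0.358  0.031 ]
pink 183.0 196.9 (25.904499053955078, 13.368274688720703) 86.8201675415039 212 [0.6043 0.2736 0.07  ]
[60, 74, 76, 78, 49, 51, 193, 219, 219, 214, 213, 206, 215, 218, 216, 214, 210, 202, 190, 178, 167, 154, 142, 127, 109, 117, 114, 110, 100, 88, 166, 221, 230, 232, 231, 231, 226, 220, 215, 200, 188, 178, 164, 147, 130, 116, 113, 101, 89, 125, 134, 134, 132, 133, 127, 126, 122, 116, 108, 97, 67, 60, 60, 60, 44, 41, 62, 85, 89, 87]
sky 555 [194 280] [233 307]
-0.02 [193.0780894  284.90457008] [234.95887553 313.34725793]
0 [191.75609216 278.58419951] [234.31822278 307.37343849]
pink 375 [201 260] [237 283]
-0.02 [200.5730479  266.25223178] [240.70545844 293.37923115]
0 [199.41425311 259.88875353] [240.17220236 287.32901211]
```

```bash
python3 -c "
from workcell import bot
print(bot.job_done())"
```

```text
the job is handed in; nothing more can be done
None
```

The job is handed in, but no verdict came back. All five sticks that were there were laid on the board, then stacked in the tray: dark blue, green and wine in the grooves, with sky-blue and pink saddled above. The last pictures put both pale sticks at second-layer height, and the arm never went near the can or the jar.

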